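# Pack the sampling kit into its caddy

## Task

Pack the sampling kit into the three-part caddy: lay the round covered dish flat in the round recess, stand the two straight-sided vials upright in the two wells (either vial in either well), and lay the tweezers lengthwise in the open trough. Do it without tipping the vials over, and leave the look-alikes that are not part of the kit (the square weighing dish, the bottle with sloping shoulders and the marker pen) standing or lying where they are.

Things in the scene. Friction and masses are not known exactly. Their poses are not given: they have to be found in the camera images.
- round_dish: Round flat plastic dish with its lid on and a tan filling, about 57 mm across, 14 mm tall, 35 g, lying flat. One piece: the lid does not come off. Origin: centre of its underside, z up.
- vial_1: Straight-sided vial with a wide ribbed white cap, 44 mm across, 102 mm tall, about 50 g, standing. Origin: centre of its underside, z up. Grip the body 65 to 80 mm above its foot.
- vial_2: The other straight-sided vial with a wide ribbed white cap, 44 mm across, 106 mm tall, about 50 g, standing. Origin: centre of its underside, z up. Grip the body 65 to 80 mm above its foot.
- tweezers: Steel tweezers lying flat, 120 mm long (along its x), 14 mm wide (y), 8 mm high (z), 25 g. Origin: underneath, at mid-length.
- dish_block: Grey plastic insert with one round recess, 12 mm high. The recess is 76 mm across and 4 mm deep, in the middle (its floor is 8 mm above the origin): place of the round dish. Its origin is the centre of its underside, x along its 152 mm length, y across its 86 mm width, z up. Fixed in the caddy: a low aluminium carrier with a 10 mm rim, three inserts side by side, 90 mm apart, in varying order.
- vial_block: Grey plastic insert with two round wells, 30 mm high. The wells are 60 mm across and 25 mm deep (floors 5 mm above the origin), centred 36 mm either side of the middle along x: places of the two vials. Its origin is the centre of its underside, x along its 152 mm length, y across its 86 mm width, z up. Fixed in the caddy like the other inserts.
- trough: Grey plastic insert that is one open rectangular trough, walls 4 mm thick and 13 mm high, 144 x 78 mm inside, floor 4 mm above the origin: place of the tweezers, lying along x. Its origin is the centre of its underside, x along its 152 mm length, y across its 86 mm width, z up. Fixed in the caddy like the other inserts.
- square_dish: Look-alike, to be left alone: square white folded weighing dish, 60 x 60 mm, 15 mm high, open, very light. Origin: centre of its underside.
- shouldered_bottle: Look-alike, to be left alone: clear bottle with sloping shoulders and a narrower black cap, 39 mm across, 103 mm tall, standing. Origin: centre of its underside.
- marker: Look-alike, to be left alone: marker pen with white barrel and black cap, 132 mm long (its x), 15 mm thick, lying. Origin: underneath, at mid-length.
There are look-alikes about, which are no part of the job. What is shaped like the vial_1 but orange or yellow is not meant.

How it is judged:
At the end, for the whole second after the job is handed in: Dish flat in its recess (within 14 mm); a vial upright in each well (within 13 mm, on its floor); tweezers flat in the trough, lengthwise (0.35 rad, 20 mm along it, 34 mm across); look-alikes within 30 mm of their starts; all at rest (horizontal distance between round_dish and dish_block below 0.014 m and z of round_dish in the frame of dish_block between 0.005 and 0.011 m and angle between round_dish's own z axis and vertical below 0.1 rad and ((x of vial_1 in the frame of vial_block between 0.023 and 0.049 m and y of vial_1 in the frame of vial_block between -0.013 and 0.013 m and x of vial_2 in the frame of vial_block between -0.049 and -0.023 m and y of vial_2 in the frame of vial_block between -0.013 and 0.013 m) or (x of vial_1 in the frame of vial_block between -0.049 and -0.023 m and y of vial_1 in the frame of vial_block between -0.013 and 0.013 m and x of vial_2 in the frame of vial_block between 0.023 and 0.049 m and y of vial_2 in the frame of vial_block between -0.013 and 0.013 m)) and z of vial_1 in the frame of vial_block between 0 and 0.01 m and angle between each of vial_1, vial_2's own z axis and vertical below 0.12 rad and z of vial_2 in the frame of vial_block between 0 and 0.01 m and x of tweezers in the frame of trough between -0.02 and 0.02 m and y of tweezers in the frame of trough between -0.034 and 0.034 m and z of tweezers in the frame of trough between -0.002 and 0.01 m and angle between the x axis of tweezers and the x axis of trough, either way round below 0.35 rad and angle between tweezers's own z axis and vertical below 0.2 rad and linear speed of each of round_dish, vial_1, vial_2, tweezers, square_dish, shouldered_bottle, marker below 0.02 m/s and distance of each of square_dish, shouldered_bottle, marker from where it was at the start of the episode below 0.03 m); the robot touches nothing.
It fails at once if a look-alike was moved by more than 30 mm (distance of any of square_dish, shouldered_bottle, marker from where it was at the start of the episode above 0.03 m).
It fails at once if a vial or the shouldered bottle was tipped over (angle between any of vial_1, vial_2, shouldered_bottle's own z axis and vertical above 0.6 rad).
It also fails if it takes over 104 s, if anything falls off the work surface, if the arm or the gripper's body presses on something with over 40 N, if the wrist force passes 120 N, or if a joint passes its speed limit or range.

## Robot

A 7-joint arm with a two-finger parallel gripper is mounted at the origin on a cart in front of the work surface, level with it; the furniture and walls round the work are solid. World frame = base frame: x ahead of the robot, y to its left, z up, the work surface at z = 0. Lengths are in m, angles in rad, forces in N, time in s.
With the tool pointing down it reaches from about 0.425 to 0.8 m from the base axis. Payload 8.3 kg.
Tool frame: the origin (TCP) lies between the finger pads; the fingertips stand 17 mm ahead of it and the grasp point (between the pads) lies 2 mm behind it; z points along the fingers, y is the line along which they close (so a half turn about z gives the same grasp; the last joint's range is limited). The gripper opens to 85 mm and grips with 20 to 120 N. Pads are 22 mm wide; open, the fingers measure 114 mm over their backs; the gripper's body (76 mm by 85 mm) begins 54 mm behind the grasp point. The pads swing forward as they close: fully open they stand 13 mm farther back than shut.
Start: joints at [1.178, 0.383, 0.016, 1.37, -0.006, 1.388, -0.046], TCP at [0.202, -0.591, 0.248] pointing down, gripper open.
Joint ranges: [-2.95, 2.95], [-0.25, 2.06], [-1.52, 1.56], [0.18, 2.33], [-1.44, 4.58], [0.02, 2.06], [-3.01, 3.01]. Speed limits (rad/s): [2.39, 2.39, 3.01, 3.01, 3.14, 3.14, 3.14].

## Interface

Orientations are given as a unit quaternion [w, x, y, z].
In Python, from plant import arm gives the robot as it stands. Calls block until the motion is done:
- arm.move_pose(position, orientation): joint-space move of the TCP to a pose.
- arm.move_linear(position, rot=None, velocity=0.15, stop_force=None): straight line of the TCP; rot=None keeps the orientation; velocity is the mean speed in m/s. With stop_force (N) it stops when the force on the tool has changed by that much, and returns True; else False.
- arm.movej(angles): joint-space move.
- arm.grip(opening, f_grip=None): finger opening in m; f_grip is the grip in N (None keeps the last); returns when the fingers have stopped.
- arm.dwell(seconds).
- arm.inverse_kinematics(position, orientation): joint angles nearest the present ones, or None.
- arm.sense(): the state.
- arm.get_image(name): name is "side" or "top" or "wrist"; returns the picture (480x640x3 uint8, red, green, blue); there is no depth.
- arm.camera_model(name): a dict with "camera_matrix" (3x3 intrinsics, pixels), "dist_coeffs" ([k1, k2, p1, p2, k3] as OpenCV has them; the pictures are not rectified), "R" (3x3) and "t" (3): a world point X has camera coordinates R X + t; the wrist camera has in their place "mount" (4x4, takes a point from camera to tool coordinates, whose origin is the TCP and whose axes are the flange's). Camera axes: x right, y down, z forward; pixel columns grow to the right and rows downward; lengths in m; the calibration is good to about 2 mm. A picture is of the moment at which its call begins: read the wrist's pose just before it. camera_model takes no time and is no camera call.
A pose or a line that the arm cannot do raises arm.IKError and nothing moves.
- arm.finish_job(): hands the job in; it is judged then, once.
Trained networks look in the newest picture that a camera, given by its name, has taken for a name from the list of things; names that differ only in an ending like _2 or _b are one class to them, and where a whole thing is asked for, a point or a joint stands for the part that bears it (a point fixed in the world has none). Each returns a list of dicts, best first, with "conf" (0 to 1); they miss things now and then, are a little off and sometimes report something else, mostly with a low value. They report only what shows in the picture. A call takes as long as a camera call. They do not tell look-alikes from the thing itself.
- arm.masks_of(label, camera): "pixels" (480x640 bool, what is visible of it) and "point" ([column, row] in pixels, amid what is visible of it).
The state is a dict: "time_s": time; "q": joint angles; "dq": joint speeds; "joint_torque": joint torques, N m; "ee_pos": TCP position; "tcp_rot": TCP orientation; "contact_force": force on the tool from outside, world axes, zero at the start; "wrist_torque": the same for the moment, N m; "width": finger opening in m; "grasp_force": force on a finger pad.
Only numpy, scipy, OpenCV 4.12 (cv2) and the standard library are available. Lean on these libraries where they do the work, as an engineer would, in place of code of your own. Each camera call takes 0.05 s, during which the arm holds its last target. There are 200 camera calls.

## Working session

There is one attempt and no reset: what is moved stays moved. The work goes in short steps, each a Python script; the robot and the scene stay as the last script left them, time stands still between calls to the robot, and variables do not carry over. Pictures are saved under pics/ and viewed, at most 14 in all, crops included, and the job is handed in when it is done.

```bash
ls; mkdir -p pics; python3 - <<'E'
from plant import arm
import cv2,numpy as np
for n in("top","side"):
    im=arm.get_image(n); cv2.imwrite(f"pics/{n}0.png",im[:,:,::-1])
    m=arm.camera_model(n); print(n,{k:np.round(v,3).tolist() for k,v in m.items()})
    for l in ["round_dish","vial_1","tweezers","dish_block","vial_block","trough","square_dish","shouldered_bottle","marker"]:
        print(l,[(round(d["conf"],2),np.round(d["point"]).tolist(),int(d["pixels"].sum())) for d in arm.masks_of(l,n)])
s=arm.sense(); print(s["time_s"],s["ee_pos"],s["tcp_rot"],s["width"]); print(arm.camera_model("wrist"))
E
```

```text
pics
top {'camera_matrix': [[465.777, 0.0, 315.621], [0.0, 465.777, 237.134], [0.0, 0.0, 1.0]], 'dist_coeffs': [0.013, 0.0, 0.0, 0.0, 0.0], 'R': [[-0.027, -1.0, 0.002], [-0.977, 0.026, -0.21], [0.21, -0.008, -0.978]], 't': [0.021, 0.472, 0.99]}
round_dish [(0.91, [402.0, 186.0], 451)]
vial_1 [(0.93, [457.0, 215.0], 529), (0.89, [403.0, 294.0], 508), (0.8, [495.0, 293.0], 616), (0.62, [436.0, 250.0], 529), (0.6, [402.0, 216.0], 524)]
tweezers []
dish_block [(0.66, [190.0, 238.0], 2584)]
vial_block [(0.84, [151.0, 228.0], 2855)]
trough [(0.6, [228.0, 242.0], 2485)]
square_dish [(0.83, [448.0, 186.0], 594)]
shouldered_bottle [(0.73, [388.0, 255.0], 416)]
marker [(0.77, [460.0, 256.0], 325)]
side {'camera_matrix': [[455.076, 0.0, 312.57], [0.0, 455.076, 236.284], [0.0, 0.0, 1.0]], 'dist_coeffs': [0.004, 0.0, 0.0, 0.0, 0.0], 'R': [[0.008, -1.0, 0.02], [-0.684, -0.02, -0.729], [0.729, -0.008, -0.684]], 't': [-0.003, 0.344, 0.948]}
round_dish []
vial_1 [(0.91, [459.0, 271.0], 664), (0.36, [422.0, 235.0], 39)]
tweezers [(0.22, [172.0, 230.0], 1503)]
dish_block [(0.8, [208.0, 237.0], 1191)]
v
[... 275 characters left out ...]
] [-6.59462303e-05  9.86429137e-01  1.64187557e-01  2.00064280e-05] 0.08555669999452635
{'camera_matrix': array([[402.2551882 ,   0.        , 321.64287526],
       [  0.        , 402.2551882 , 236.52075338],
       [  0.        ,   0.        ,   1.        ]]), 'dist_coeffs': array([-0.02763846,  0.        ,  0.        ,  0.        ,  0.        ]), 'mount': array([[-5.57091099e-04, -9.60504021e-01, -2.78265548e-01,
         7.19397429e-02],
       [ 9.99999079e-01, -1.90760438e-04, -1.34355266e-03,
         6.83144493e-04],
       [ 1.23740568e-03, -2.78266040e-01,  9.60503243e-01,
        -1.25182337e-01],
       [ 0.00000000e+00,  0.00000000e+00,  0.00000000e+00,
         1.00000000e+00]])}
```

```bash
python3 - <<'E'
import cv2
for n,(x0,y0,x1,y1) in {"top":(110,160,540,340),"side":(140,170,560,340)}.items():
    im=cv2.imread(f"pics/{n}0.png")[y0:y1,x0:x1]; s=800/(x1-x0)
    cv2.imwrite(f"pics/{n}0c.png",cv2.resize(im,None,fx=s,fy=s,interpolation=cv2.INTER_CUBIC))
E
```

```text
(no output)
```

View pics/top0.png

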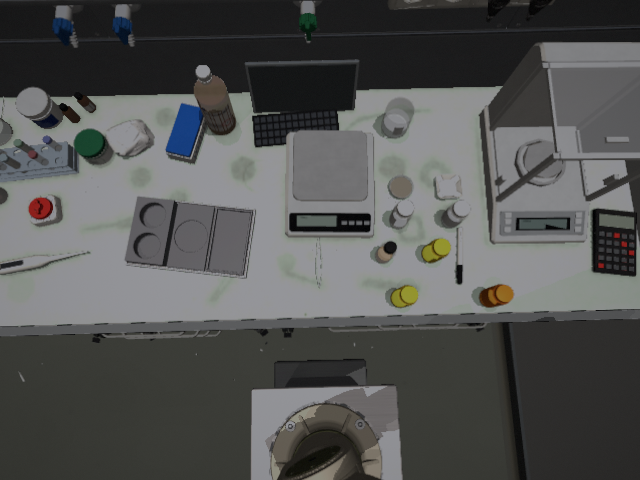

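View pics/top0c.png

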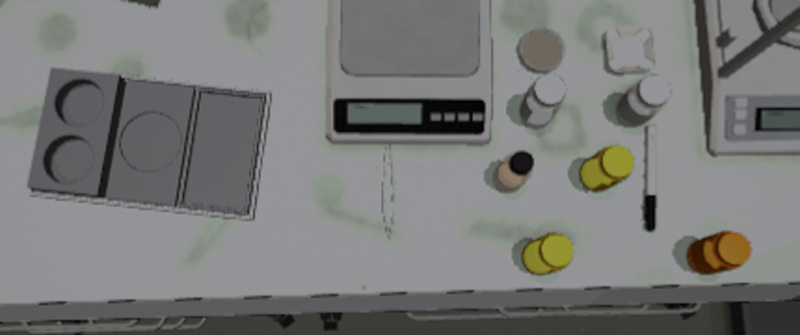

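View pics/side0.png

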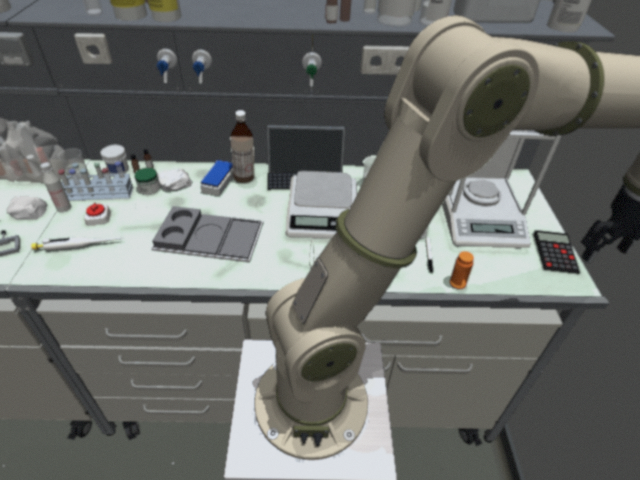

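The top view shows the caddy at left: wells near (151,228), recess (190,238), trough (230,242). The tweezers are at about (318,262), the round dish at (401,187), and the white-capped vials at (402,213) and (458,213). The black-capped bottle is at (387,252), the marker at (459,256), and the yellow and orange vials are decoys. The arm hides part of the side view. Next I'll convert these to world positions and look from the wrist.

```bash
cat > h.py <<'E'
from plant import arm
import cv2,numpy as np
from scipy.spatial.transform import Rotation as Rn
def down(a):  # tool down, tool x at world yaw a (tool y = a-90deg)
    return [0,np.cos(a/2),np.sin(a/2),0]
class Cam:
    def __init__(s,n):
        m=arm.camera_model(n); s.n=n; s.K=np.array(m["camera_matrix"]); s.d=np.array(m["dist_coeffs"])
        if n=="wrist":
            st=arm.sense(); q=st["tcp_rot"]; T=np.eye(4); T[:3,:3]=Rn.from_quat([q[1],q[2],q[3],q[0]]).as_matrix(); T[:3,3]=st["ee_pos"]
            W=np.linalg.inv(T@m["mount"]); s.R,s.t=W[:3,:3],W[:3,3]
        else: s.R,s.t=np.array(m["R"]),np.array(m["t"])
        s.C=-s.R.T@s.t
    def snap(s,f=None):
        s.im=arm.get_image(s.n)
        if f: cv2.imwrite("pics/"+f,s.im[:,:,::-1])
        return s.im
    def plane(s,uv,z):
        uv=np.asarray(uv,float).reshape(-1,1,2)
        p=cv2.undistortPoints(uv,s.K,s.d).reshape(-1,2)
        r=np.c_[p,np.ones(len(p))]@s.R
        return (s.C+r*((z-s.C[2])/r[:,2])[:,None])
    def pix(s,X):
        return cv2.projectPoints(np.asarray(X,float).reshape(-1,1,3),cv2.Rodrigues(s.R)[0],s.t,s.K,s.d)[0].reshape(-1,2)
E
python3 - <<'E'
from h import *
c=Cam("top"); print(c.C)
for n,uv,z in [("tw",(318,262),.005),("tw_a",(318.5,239),.005),("tw_b",(319,287),.005),("dish",(401,187),.014),("v402cap",(403.5,207.5),.1),("v402foot",(400,225),0),("v458",(461.5,209),.1),("bottle",(390,247),.1),("yel",(440,245),.1),("yel2",(408,293),.1),("mark1",(459,228),.01),("mark2",(459,281),.01),("sq",(448,187),.01),
 ("vb",(151,228),.03),("db",(190,236),.012),("tr",(230,242),.013),("w1",(153.5,214),.03),("w2",(147.5,245),.03),("cad",(138,198),.03),("balFL",(287,235),.03),("balFR",(373,236),.03),("shield",(495,240),.0),("mug",(397,120),.05)]:
    p=c.plane(uv,z)[0]; print(n,p.round(3),round(np.hypot(*p[:2]),3))
E
```

```text
[0.25356258 0.01654693 1.06745534]
tw [0.423 0.004 0.005] 0.423
tw_a [0.477 0.002 0.005] 0.477
tw_b [0.365 0.004 0.005] 0.365
dish [ 0.596 -0.197  0.014] 0.628
v402cap [ 0.522 -0.182  0.1  ] 0.552
v402foot [ 0.507 -0.191  0.   ] 0.542
v458 [ 0.515 -0.306  0.1  ] 0.599
bottle [ 0.436 -0.148  0.1  ] 0.46
yel [ 0.437 -0.254  0.1  ] 0.506
yel2 [ 0.338 -0.179  0.1  ] 0.382
mark1 [ 0.494 -0.326  0.01 ] 0.592
mark2 [ 0.37  -0.315  0.01 ] 0.486
sq [ 0.594 -0.309  0.01 ] 0.67
vb [0.508 0.384 0.03 ] 0.636
db [0.491 0.299 0.012] 0.575
tr [0.474 0.206 0.013] 0.517
w1 [0.541 0.379 0.03 ] 0.661
w2 [0.468 0.39  0.03 ] 0.609
cad [0.58  0.417 0.03 ] 0.714
balFL [0.483 0.074 0.03 ] 0.489
balFR [ 0.476 -0.122  0.03 ] 0.491
shield [ 0.465 -0.411  0.   ] 0.62
mug [ 0.75  -0.191  0.05 ] 0.774
```

```bash
python3 - <<'E'
from h import *
L=["round_dish","vial_1","tweezers","dish_block","vial_block","trough","square_dish","shouldered_bottle","marker"]
Z=dict(round_dish=.014,vial_1=.1,tweezers=.005,dish_block=.012,vial_block=.03,trough=.008,square_dish=.01,shouldered_bottle=.1,marker=.01)
for f,p in [("w1.png",[.50,-.22,.30]),("w2.png",[.48,.17,.30])]:
    arm.move_pose(p,down(0)); arm.dwell(.3)
    c=Cam("wrist"); c.snap(f); print(f,c.C.round(3),arm.sense()["q"].round(2),arm.sense()["time_s"])
    np.savez("pics/"+f[:2]+".npz",R=c.R,t=c.t)
    for l in L:
        for d in arm.masks_of(l,"wrist"):
            if d["conf"]<.3: continue
            v,u=np.nonzero(d["pixels"]); r=cv2.minAreaRect(np.c_[u,v].astype(np.float32))
            print(l,round(d["conf"],2),np.round(d["point"]),"rect",np.round(r[0]),np.round(r[1]),round(r[2]),c.plane(r[0],Z[l])[0].round(3))
E
```

```text
w1.png [ 0.572 -0.221  0.425] [ 0.58  0.21 -0.26  1.49  0.05  1.45 -1.26] 3.0917
round_dish 0.61 [298.  86.] rect [298.  86.] [62. 62.] 45 [ 0.603 -0.197  0.014]
round_dish 0.3 [413.  90.] rect [414.  89.] [63. 66.] 2 [ 0.601 -0.31   0.014]
vial_1 0.94 [278. 353.] rect [282. 351.] [44. 85.] 3 [ 0.368 -0.183  0.1  ]
vial_1 0.84 [362. 261.] rect [358. 262.] [76. 47.] 72 [ 0.455 -0.252  0.1  ]
vial_1 0.75 [280. 176.] rect [283. 176.] [51. 58.] 63 [ 0.529 -0.189  0.1  ]
vial_1 0.71 [418. 177.] rect [418. 176.] [67. 54.] 45 [ 0.528 -0.298  0.1  ]
tweezers 0.89 [120. 260.] rect [121. 258.] [96. 15.] 82 [0.426 0.003 0.005]
vial_block 0.53 [118. 262.] rect [121. 258.] [95. 15.] 81 [ 0.434 -0.01   0.03 ]
square_dish 0.86 [414.  89.] rect [414.  89.] [64. 66.] 2 [ 0.602 -0.31   0.01 ]
shouldered_bottle 0.57 [248. 258.] rect [247. 261.] [40. 66.] 32 [ 0.456 -0.156  0.1  ]
marker 0.97 [414. 262.] rect [414. 256.] [ 16. 101.] 12 [ 0.429 -0.321  0.01 ]
w2.png [0.552 0.169 0.425] [ 0.15  0.16 -0.62  1.57  0.09  1.44 -2.05] 5.3417
vial_1 0.64 [619. 316.] rect [619. 320.] [55. 40.] 90 [ 0.378 -0.101  0.1  ]
tweezers 0.83 [470. 240.] rect [473. 240.] [14. 98.] 5 [0.426 0.004 0.005]
dish_block 0.55 [198. 176.] rect [196. 175.] [ 90. 152.] 4 [0.498 0.299 0.012]
vial_block 0.77 [106. 161.] rect [104. 165.] [102. 163.] 1 [0.511 0.383 0.03 ]
shouldered_bottle 0.71 [620. 234.] rect [618. 232.] [58. 40.] 20 [ 0.461 -0.083  0.1  ]
```

View pics/w1.png

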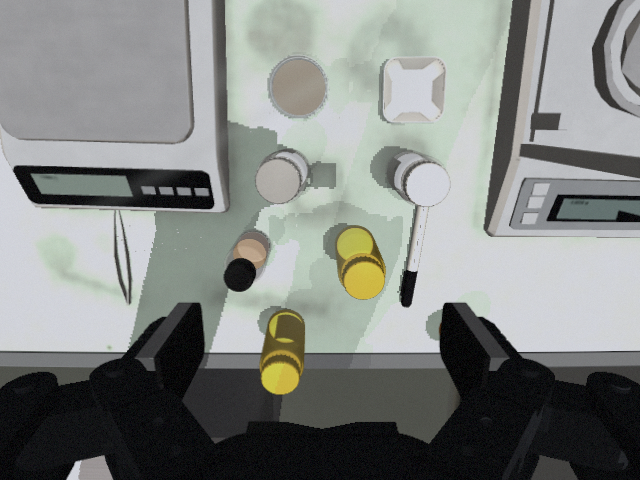

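View pics/w2.png

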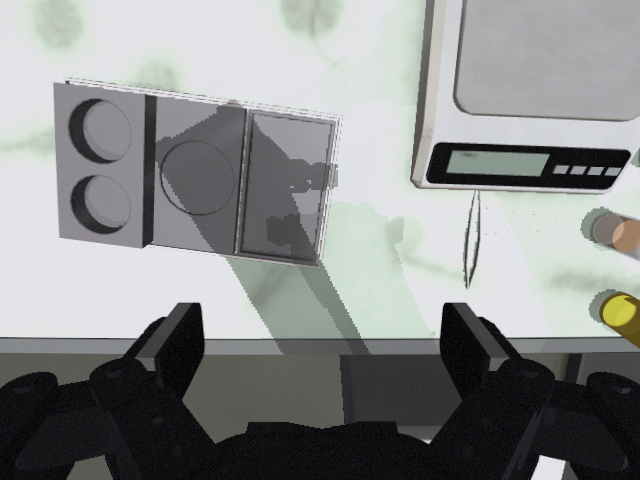

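w1: vial caps are centred near (281,179) and (427,182), the round dish at (298,87), and the tweezers run from (118,212) to (130,303). w2: well rims are centred at about (100,131) and (101,204), the recess at (197,177), and the trough at about (290,187).

```bash
python3 - <<'E'
from h import *
def load(f):
    c=Cam("wrist"); z=np.load("pics/"+f+".npz"); c.R,c.t=z["R"],z["t"]; c.C=-c.R.T@c.t; return c
a,b=load("w1"),load("w2")
P=lambda c,n,uv,z: print(n,c.plane(uv,z)[0].round(4))
P(a,"vA cap",(281,179),.104);P(a,"vB cap",(427,182),.104);P(a,"vA foot",(292,163),0)
P(a,"tw far",(118,212),.004);P(a,"tw near",(130,303),.004);P(b,"tw far2",(475.5,192),.004);P(b,"tw near2",(469.5,288),.004)
P(a,"bot cap",(240,275),.103);P(a,"yel",(363,279),.1);P(a,"marktop",(424,207),.01);P(a,"bal",(225,208),.03);P(b,"bal",(413,183),.03)
for n,uv,z in [("w1",(100,131),.03),("w2",(101,204),.03),("vc1",(54,83),.03),("vc2",(146,94),.03),("vc3",(60,238),.03),("vc4",(142,247),.03),("rec",(197,177),.012),("tA",(249,110),.013),("tB",(338,119),.013),("tC",(238,255),.013),("tD",(319,265),.013)]: P(b,n,uv,z)
im=cv2.imread("pics/w2.png")
cv2.imwrite("pics/w2c.png",cv2.resize(im[70:290,40:500],None,fx=1.7,fy=1.7,interpolation=cv2.INTER_CUBIC))
# ik test
for p in [(.427,.004,.02),(.437,.004,.02),(.445,.004,.02)]:
    for y in (0,np.pi,.1): print(p,y,(lambda q:None if q is None else np.round(q,2))(arm.inverse_kinematics(list(p),down(y))))
E
```

```text
vA cap [ 0.5266 -0.1879  0.104 ]
vB cap [ 0.5241 -0.3048  0.104 ]
vA foot [ 0.5286 -0.1892  0.    ]
tw far [ 4.774e-01 -3.000e-04  4.000e-03]
tw near [0.37   0.0012 0.004 ]
tw far2 [0.4791 0.0066 0.004 ]
tw near2 [0.369  0.0018 0.004 ]
bot cap [ 0.4441 -0.1501  0.103 ]
yel [ 0.4391 -0.2561  0.1   ]
marktop [ 0.4837 -0.328   0.01  ]
bal [ 0.4871 -0.1232  0.03  ]
bal [0.4925 0.0795 0.03  ]
w1 [0.5435 0.3824 0.03  ]
w2 [0.4721 0.3922 0.03  ]
vc1 [0.5876 0.4199 0.03  ]
vc2 [0.5767 0.3338 0.03  ]
vc3 [0.4365 0.4411 0.03  ]
vc4 [0.4266 0.356  0.03  ]
rec [0.4964 0.2979 0.012 ]
tA [0.5621 0.2408 0.013 ]
tB [0.5533 0.1534 0.013 ]
tC [0.412  0.2603 0.013 ]
tD [0.4005 0.1727 0.013 ]
(0.427, 0.004, 0.02) 0 [ 0.41  0.28 -0.55  2.12  0.21  0.79 -1.83]
(0.427, 0.004, 0.02) 3.141592653589793 [ 0.99  0.6  -1.28  2.1   0.71  0.98  0.89]
(0.427, 0.004, 0.02) 0.1 [ 0.42  0.28 -0.56  2.12  0.21  0.79 -1.74]
(0.437, 0.004, 0.02) 0 [ 0.4   0.3  -0.54  2.1   0.21  0.8  -1.84]
(0.437, 0.004, 0.02) 3.141592653589793 [ 0.98  0.63 -1.28  2.08  0.74  1.    0.88]
(0.437, 0.004, 0.02) 0.1 [ 0.41  0.3  -0.55  2.1   0.22  0.8  -1.74]
(0.445, 0.004, 0.02) 0 [ 0.39  0.32 -0.53  2.08  0.22  0.8  -1.84]
(0.445, 0.004, 0.02) 3.141592653589793 [ 0.97  0.66 -1.28  2.06  0.76  1.02  0.87]
(0.445, 0.004, 0.02) 0.1 [ 0.4   0.32 -0.54  2.08  0.22  0.8  -1.74]
```

View pics/w2c.png

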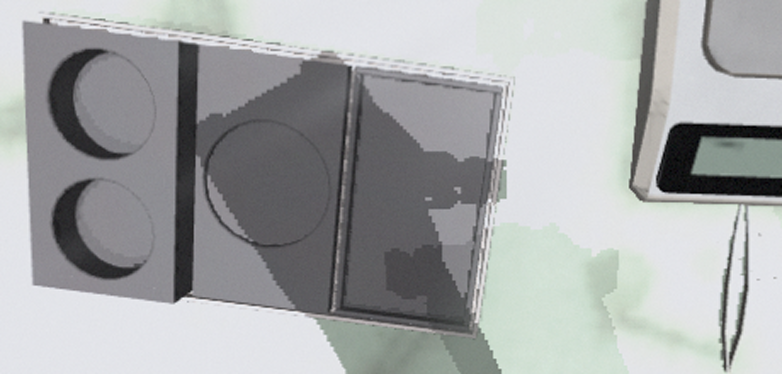

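Both views agree on the caddy: yaw −0.137, wells at (.5435,.382) and (.472,.392), recess (.496,.298), trough (.482,.208). I'll start with the vials.

```bash
cat >> h.py <<'E'
YAW=-0.137
def rep(s):
    st=arm.sense(); print(s,"t",round(st["time_s"],1),st["ee_pos"].round(4),"w",round(st["width"],4),"F",np.round(st["contact_force"],1),"g",round(float(np.max(st["grasp_force"])),1))
def vial(src,dst,ysrc=0):
    arm.grip(.066); arm.move_pose([*src,.26],down(ysrc))
    arm.move_linear([*src,.15],velocity=.2); print("down stop",arm.move_linear([*src,.070],velocity=.08,stop_force=6)); rep("at")
    arm.grip(.02,f_grip=30); rep("gripped")
    arm.move_linear([*src,.10],velocity=.08); arm.move_linear([*src,.27],velocity=.2); rep("up")
    arm.move_linear([*dst,.27],rot=down(YAW),velocity=.25)
    arm.move_linear([*dst,.13],velocity=.2)
    print("place stop",arm.move_linear([*dst,.074],velocity=.04,stop_force=3)); rep("placed")
    arm.grip(.060); arm.move_linear([*dst,.13],velocity=.1); arm.move_linear([*dst,.26],velocity=.25); rep("done")
E
python3 - <<'E'
from h import *
vial((.5275,-.188),(.5435,.3824))
c=Cam("wrist"); c.snap("p1.png"); np.savez("pics/p1.npz",R=c.R,t=c.t)
E
```

```text
down stop False
at t 9.3 [ 0.528  -0.1881  0.0706] w 0.0659 F [ 0.7 -0.2 -0.2] g 0.0
gripped t 9.7 [ 0.528  -0.1881  0.0707] w 0.0425 F [-0.1  0.7  3.5] g 30.4
up t 11.2 [ 0.5269 -0.1879  0.2684] w 0.0427 F [-0.1  1.2 -1. ] g 30.4
place stop True
placed t 15.6 [0.5434 0.3826 0.0786] w 0.042 F [-0.4  0.4  4. ] g 30.2
done t 17.3 [0.5433 0.3822 0.2594] w 0.0604 F [-0.1  0.1 -1.5] g 0.0
```

View pics/p1.png

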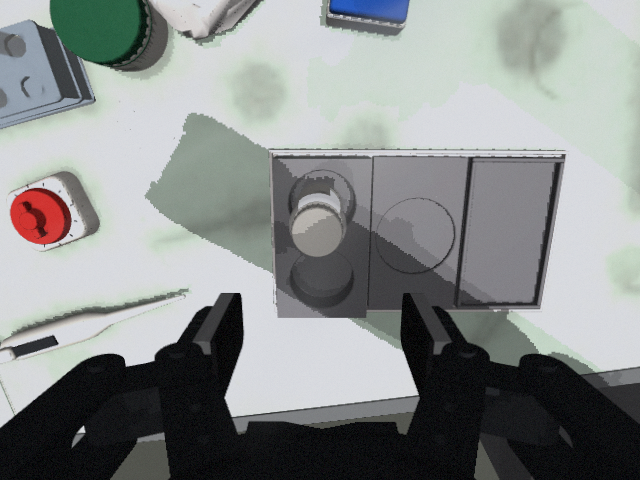

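The vial stands in the far well, cap at (318,230), with the near well (322,277) free. Stop height puts the caddy base about 3 mm up. Next, vial B.

```bash
python3 - <<'E'
from h import *
vial((.5245,-.305),(.472,.392))
c=Cam("wrist"); c.snap("p2.png")
# dish: close along x (yaw +90)
arm.grip(.070); arm.move_pose([.55,-.19,.25],down(np.pi/2)); arm.dwell(.2)
c=Cam("wrist"); c.snap("d1.png")
for d in arm.masks_of("round_dish","wrist"):
    v,u=np.nonzero(d["pixels"]); r=cv2.minAreaRect(np.c_[u,v].astype(np.float32)); print(d["conf"],r,c.plane(r[0],.012)[0].round(4))
E
python3 -c "
import cv2,numpy as np
a=cv2.imread('pics/p2.png');b=cv2.imread('pics/d1.png');cv2.imwrite('pics/pd.png',cv2.resize(np.hstack([a,b]),(800,300),interpolation=cv2.INTER_AREA))"
```

```text
down stop False
at t 21.9 [ 0.525  -0.3052  0.0707] w 0.066 F [-1.   0.7  0.1] g 0.0
gripped t 22.2 [ 0.5249 -0.3053  0.0707] w 0.043 F [-1.7 -0.2  4.3] g 30.2
up t 23.7 [ 0.5239 -0.3048  0.2684] w 0.0426 F [ 0.  -0.8 -1.1] g 30.2
place stop True
placed t 28.7 [0.472  0.3912 0.0784] w 0.0429 F [-0.1 -1.4  4.4] g 29.9
done t 30.3 [0.4719 0.3918 0.2593] w 0.0603 F [-0.4 -0.3 -0.2] g 0.0
0.76 ((376.7500305175781, 208.75001525878906), (62.93250274658203, 63.639610290527344), 45.0) [ 0.6023 -0.197   0.012 ]
```

View pics/pd.png

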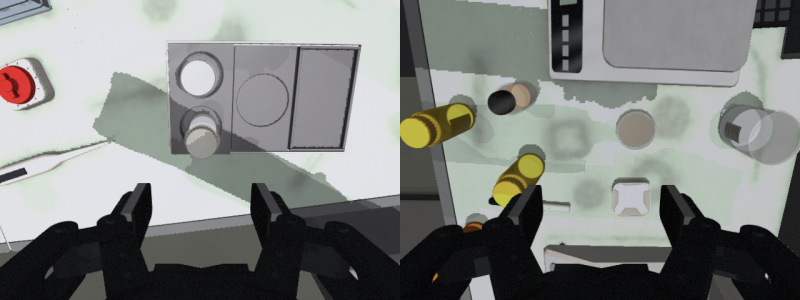

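Both vials stand in their wells. The dish is at (.6025,−.197) with free space around it, so I'll find the table by touch, rise a little, and grip.

```bash
python3 - <<'E'
from h import *
p=(.6025,-.197); arm.move_linear([*p,.20],velocity=.25); arm.grip(.070)
arm.move_linear([*p,.05],velocity=.2)
s=arm.move_linear([*p,.006],velocity=.03,stop_force=4); rep(f"touch {s}")
z=arm.sense()["ee_pos"][2]+.007
arm.move_linear([*p,z],velocity=.05); arm.grip(.03,f_grip=25); rep("grip")
arm.move_linear([*p,z+.03],velocity=.05); rep("lift")
if arm.sense()["width"]>.05:
    arm.move_linear([*p,.2],velocity=.2); rep("up")
    d=(.496,.298); yw=np.pi/2+YAW
    arm.move_linear([*d,.2],rot=down(yw),velocity=.25)
    arm.move_linear([*d,z+.03],velocity=.2)
    s=arm.move_linear([*d,z+.0115],velocity=.03,stop_force=3); rep(f"place {s} want {z+.011:.4f}")
    np.save("zd.npy",z)
E
```

```text
touch True t 36.1 [ 0.6024 -0.197   0.0095] w 0.0701 F [-1.4  0.2  6.3] g 3.3
grip t 36.7 [ 0.6025 -0.1971  0.0165] w 0.0533 F [-0.5  0.3  2.4] g 26.5
lift t 37.4 [ 0.6024 -0.1971  0.0464] w 0.053 F [-1.  -0.1 -0.7] g 26.3
up t 38.3 [ 0.6018 -0.197   0.1985] w 0.0528 F [ 0.5 -0.3 -0.7] g 26.3
place True want 0.0275 t 42.1 [0.4957 0.2977 0.0275] w 0.0531 F [ 0.1 -0.1  5.5] g 26.8
```

```bash
python3 - <<'E'
from h import *
d=(.496,.298)
arm.grip(.066); arm.move_linear([*d,.08],velocity=.08); arm.move_linear([*d,.25],velocity=.25); rep("rel")
c=Cam("wrist"); c.snap("p3.png")
for m in arm.masks_of("round_dish","wrist"):
    v,u=np.nonzero(m["pixels"]); r=cv2.minAreaRect(np.c_[u,v].astype(np.float32)); print(m["conf"],r,c.plane(r[0],.024)[0].round(4))
arm.move_pose([.435,.003,.15],down(0)); arm.dwell(.2)
c=Cam("wrist"); c.snap("t1.png"); np.savez("pics/t1.npz",R=c.R,t=c.t)
for m in arm.masks_of("tweezers","wrist"):
    v,u=np.nonzero(m["pixels"]); r=cv2.minAreaRect(np.c_[u,v].astype(np.float32)); print(m["conf"],r); print(c.plane(cv2.boxPoints(r),.004).round(4))
E
python3 -c "
import cv2,numpy as np
a=cv2.imread('pics/p3.png');b=cv2.imread('pics/t1.png');cv2.imwrite('pics/pt.png',cv2.resize(np.hstack([a,b]),(800,300),interpolation=cv2.INTER_AREA))"
```

```text
rel t 44.0 [0.4956 0.2974 0.2483] w 0.0657 F [ 0.3  0.4 -0.7] g 0.0
0.73 ((322.8000183105469, 202.89999389648438), (66.63482666015625, 66.18761444091797), 26.56505012512207) [0.497  0.2972 0.024 ]
0.71 ((323.0, 244.5), (141.0, 20.0), 90.0)
[[ 0.4727  0.0103  0.004 ]
 [ 0.4728 -0.0031  0.004 ]
 [ 0.3681 -0.0042  0.004 ]
 [ 0.368   0.0107  0.004 ]]
```

View pics/pt.png

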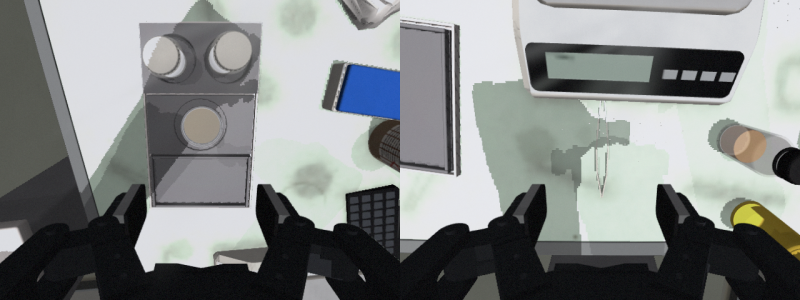

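The dish sits in its recess within about 1 mm. The tweezers lie along x at y≈.0035, near tip at x≈.368, far end hidden by the balance's front. I'll grip close to mid-length.

```bash
python3 - <<'E'
from h import *
p=(.432,.0035); arm.grip(.032); arm.move_linear([*p,.05],velocity=.15)
s=arm.move_linear([*p,.008],velocity=.03,stop_force=4); rep(f"touch {s}")
z=arm.sense()["ee_pos"][2]+.003
arm.move_linear([*p,z],velocity=.05); arm.grip(0,f_grip=30); rep("grip")
arm.move_linear([*p,z+.02],velocity=.04); rep("lift")
arm.move_linear([*p,.2],velocity=.15); rep("up")
print("z",z); c=Cam("wrist"); c.snap("t2.png")
E
```

```text
touch True t 47.9 [0.4319 0.0035 0.0164] w 0.0322 F [-2.4 -0.  11.1] g 5.2
grip t 48.4 [0.4319 0.0035 0.0194] w 0.0128 F [-1.  -0.1  1.6] g 29.2
lift t 49.1 [0.432  0.0034 0.0395] w 0.0127 F [ 0.8  1.  -2. ] g 29.2
up t 50.3 [0.4315 0.0035 0.1992] w 0.0126 F [-0.1  0.9  0.1] g 29.2
z 0.019437730835821444
```

View pics/t2.png

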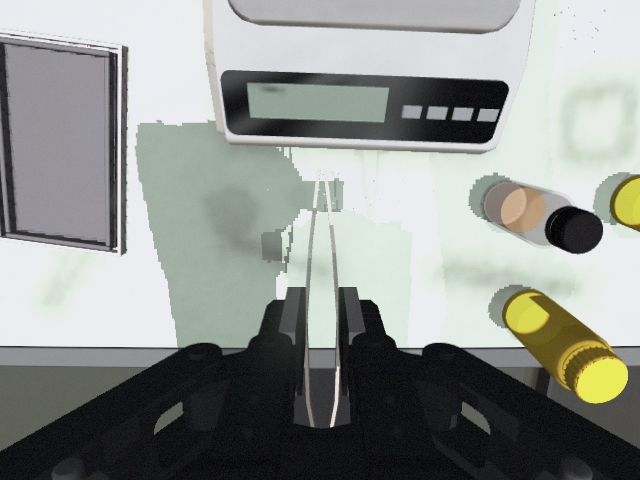

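The tweezers are held straight between the pads, ends at about (321,170) and (321,425).

```bash
python3 - <<'E'
from h import *
c=Cam("wrist"); e=c.plane([(321,170),(321,425)],arm.sense()["ee_pos"][2]-.0155); print(e.round(4)); off=e[:,0].mean()-arm.sense()["ee_pos"][0]; print("off",off)
off=float(np.clip(off,-.012,.008))
u=np.array([np.cos(YAW),np.sin(YAW)]); d=np.array([.4825,.208])-off*u
z=.0194
arm.move_linear([*d,.2],rot=down(YAW),velocity=.2); arm.move_linear([*d,.06],velocity=.2)
s=arm.move_linear([*d,z+.0065],velocity=.03,stop_force=3); rep(f"place {s}")
arm.grip(.035); rep("open"); arm.move_linear([*d,.06],velocity=.08); arm.move_linear([*d,.26],velocity=.25); arm.dwell(.3); rep("rel")
c=Cam("wrist"); c.snap("f1.png")
for m in arm.masks_of("tweezers","wrist"):
    v,x=np.nonzero(m["pixels"]); r=cv2.minAreaRect(np.c_[x,v].astype(np.float32)); print(m["conf"]); print(c.plane(cv2.boxPoints(r),.012).round(4))
arm.get_image("top"); cv2.imwrite("pics/ft.png",arm.get_image("top")[160:340,110:540,::-1])
E
python3 -c "
import cv2,numpy as np
a=cv2.imread('pics/f1.png');b=cv2.resize(cv2.imread('pics/ft.png'),(640,268));cv2.imwrite('pics/ff.png',cv2.resize(np.vstack([a[:400],b]),(560,584),interpolation=cv2.INTER_AREA))"
```

```text
[[0.4868 0.0036 0.1836]
 [0.3792 0.0038 0.1836]]
off 0.0015505478384000848
place True t 53.5 [0.4807 0.2083 0.0262] w 0.0128 F [-0.5 -0.9  4. ] g 31.3
open t 53.8 [0.4798 0.2079 0.0254] w 0.0353 F [ 1.  -0.4 -0.1] g 0.0
rel t 55.6 [0.4806 0.2081 0.2592] w 0.0353 F [-0.4  0.6  0.3] g 0.0
0.63
[[0.4259 0.218  0.012 ]
 [0.4269 0.2155 0.012 ]
 [0.4229 0.2142 0.012 ]
 [0.422  0.2167 0.012 ]]
```

View pics/ff.png

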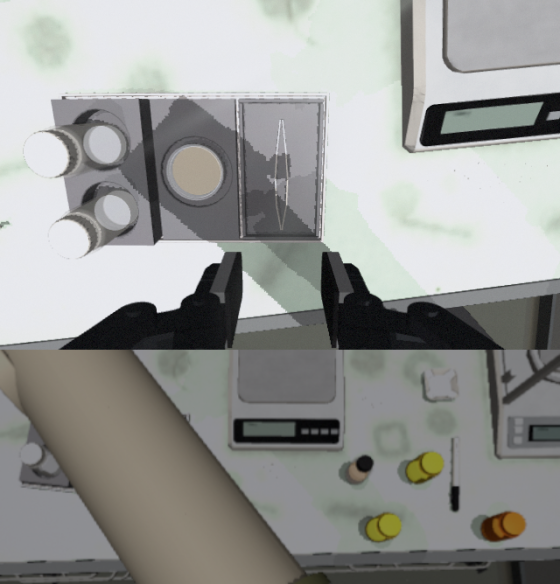

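The tweezers lie lengthwise in the middle of the trough, at (281,120)–(281,231) between walls at rows 98 and 240. The dish is in its recess, both vials stand upright, and the look-alikes haven't moved.

```bash
python3 -c "
from h import *
print(arm.finish_job())"
```

```text
the job is handed in; nothing more can be done
None
```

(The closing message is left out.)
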